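Release the spice jar from the sliding-jaw clamp and tray it with its like

ROBOT

A 6-joint arm with a two-finger parallel gripper is mounted at the origin on a cart in front of the work surface, level with it; the furniture and walls round the work are solid. World frame = base frame: x ahead of the robot, y to its left, z up, the work surface at z = 0. Lengths are in m, angles in rad, forces in N, time in s.
With the tool pointing down it reaches from about 0.4 to 0.925 m from the base axis. Payload 12.5 kg.
Tool frame: the origin (TCP) lies on the centre line of the jaws, within the pads' length; the fingertips stand 11 mm ahead of it and the grasp point (between the pads) lies 8 mm behind it; z points along the fingers, y is the line along which they close (so a half turn about z gives the same grasp; the last joint's range is limited). The gripper opens to 95 mm and grips with 3 to 60 N. Pads are 20 mm wide; open, the fingers measure 119 mm over their backs; the gripper's body (75 mm by 180 mm) begins 59 mm behind the grasp point.
Start: joints at [1.04, 0.491, 1.559, -0, 1.092, -0.106], TCP at [0.258, 0.569, 0.226] pointing down, gripper open.
Joint ranges: [-3.1, 3.1], [-0.84, 2.19], [0.05, 2.79], [-1.13, 4.28], [0.06, 2.93], [-2.69, 2.69]. Speed limits (rad/s): [2.22, 2.22, 2.79, 3.14, 3.14, 3.14].

INTERFACE

Orientations are given as a unit quaternion [x, y, z, w].
In Python, from cell import telemetry, eyes, order gives the robot as it stands.
- The arm moves only by the tool drive_tool, never from a script. Its argument "deltas" is a list of rows, each a list of 3 entries, a list of its own where there are three numbers: the closure, from 0 (fully open) to 1 (shut), then the shift along the tool's x, y, z normalised to -1 to 1, where 1 is 200 mm, then the turn about the tool's z normalised to -1 to 1, where 1 is 30 degrees. In form: [[claw, [dx, dy, dz], spin], ...]. A call has 1 to 20 rows; each row is the pose to reach, as a shift and turn from the pose commanded when the call began, along the tool's axes at that moment; what a row does not reach only later rows make up. A row lasts 1/10 s, in which the tool goes at most 50 mm and 8.59 degrees, less where a joint would pass 70% of its speed; a pose out of reach is approached as far as the arm can. A call with a number of a shift or a turn outside -1 to 1 is refused whole. A call with a gripper value outside its range is refused whole. The fingers move at their own pace and stop on an object; "newtons" is the grip in N (left out, the last holds). Time passes only in rows, so rows that repeat a pose let the fingers close. It gives the time, the measured TCP pose, the force, the opening and the grip force at its end, in the units of the state.
- telemetry.read_state(): the state, without advancing time (a new reading comes with each control period).
- eyes.grab_frame(name): name is "scene" or "top"; returns a dict with "img" (480x640x3 uint8, blue, green, red), "depth" (480x640 float32, m along the optical axis (not along the pixel's ray), 0 where there is no reading), "vertical_fov" (degrees; the focal length in pixels is half the picture's height over the tangent of half this angle, whatever the lens; pixels are square), "cx", "cy" (the principal point, pixels), "extrinsics" (4x4, takes a point from world to camera coordinates). Camera axes: x right, y up, looking along -z (the intrinsics and any distortion apply to the point x, -y, -z); pixel columns grow to the right and rows downward; lengths in m; the calibration is good to about 2 mm. A picture is of the moment at which its call begins.
- order.finish_job(): hands the job in; it is judged then, once.
Trained networks look in the newest picture that a camera, given by its name, has taken for a name from the list of things; names that differ only in an ending like _2 or _b are one class to them, and where a whole thing is asked for, a point or a joint stands for the part that bears it (a point fixed in the world has none). Each returns a list of dicts, best first, with "conf" (0 to 1); they miss things now and then, are a little off and sometimes report something else, mostly with a low value. They report only what shows in the picture. A call takes as long as a camera call. They do not tell look-alikes from the thing itself.
- eyes.silhouettes(camera, label): "region" (480x640 bool, what is visible of it) and "centre" ([column, row] in pixels, amid what is visible of it).
- eyes.mark_of(camera, label): "centre" ([column, row] in pixels: a listed point, or the origin of a listed thing).
The state is a dict: "time": time; "joint_positions": joint angles; "joint_velocities": joint speeds; "effort": joint torques, N m; "eef_pos": TCP position; "orientation": TCP orientation; "contact_force": force on the tool from outside, world axes, zero at the start; "moment": the same for the moment, N m; "finger_gap": opening from 0.0 (shut) to 1.0 (fully open); "grip_force": force on a finger pad.
Only numpy, scipy, OpenCV 4.12 (cv2) and the standard library are available. Lean on these libraries where they do the work, as an engineer would, in place of code of your own. Each camera call takes 0.05 s, during which the arm holds its last target. There are 200 camera calls.

TASK

The capped spice jar in the bench clamp is finished. Pull the clamp's red grip to slide the jaw all the way open, then lift the jar out and stand it upright on the floor of the steel tray that already holds the other spice jar, not the tray with the tin. Leave the jaw open, and leave the other jar, the tin and the timer where they are.

Things in the scene. Friction and masses are not known exactly. Their poses are not given: they have to be found in the camera images.
- clamp: Fixed bench clamp: dark steel base plate 100 x 250 mm, 12 mm thick, with blue jaws. Origin on the underside, straight below where the jar stands; z up. The plate spans -75 to +175 mm along the clamp's y. The fixed jaw is on the -y side of the jar, the sliding jaw on the +y side and moves along the clamp's +y. Both jaws are 70 mm wide in x and 60 mm high over the worktop.
- jaw (a joint): Slide of the sliding jaw, m: 0 = closed on the jar, 0.055 = fully open. It moves stiffly (about 4 N) and stays where it is left. Closed, a 22 mm wide steel hold-down lip on the jaw reaches 12 mm over the jar's cap, 120 to 129 mm above the worktop; it goes back with the jaw.
- jaw_grip (a point): Point inside the upright red pull grip of the sliding jaw, at a good height to pinch: 100 mm above the worktop, 90 mm from the jar along the clamp's y when closed. The grip is 22 mm in x, 30 mm in y, its top 17 mm above this point and its lower end 45 mm below it. Axes as the clamp's.
- jar: Loose spice jar, upright cylinder 41 mm in diameter and 105 mm tall with a dark cap (top 21 mm), pale body with a red and yellow label, 0.11 kg. Origin at the centre of its underside, z up along the jar. It starts standing on the clamp's base plate (12 mm high), between the jaws.
- tray_jars: Fixed shallow steel tray 200 x 100 mm, 22 mm high, walls and floor 4 mm thick; it holds the other spice jar in its +x half. Origin at the centre of the underside, x along its length, pointing roughly to the robot's right. It may be either the nearer or the farther of the two trays.
- tray_jars_free (a point): Centre of the free half of the tray with the other spice jar, on its inner floor (4 mm above the worktop), 95 mm from that jar.
- tray_tins: Identical fixed steel tray, holding the tin in its +x half. Origin at the centre of the underside.
- other_jar: Loose spice jar with a dark cap and green label, 44 mm in diameter, 105 mm tall, in its tray. Origin at the centre of its underside.
- tin: Loose food tin with a white and green label, 58 mm in diameter, 72 mm tall, in the other tray. Origin at the centre of its underside.
- timer: Loose white kitchen timer, 74 mm in diameter, 55 mm tall, behind the work. Origin under its centre.
Things that resemble listed ones, but are neither listed nor needed, are in the scene too. What is shaped like the jar but pink is not meant.

How it is judged:
On the way, in this order (a step that is already met when the one before it is completed fails the run):
1. the jaw is slid open (at least 42 of 55 mm) with the jar still standing in the clamp (value of joint jaw above 0.042 m and distance between jar and clamp below 0.035 m and angle between jar's own z axis and vertical below 0.2 rad), for 0.2 s.
2. the jar is lifted clear of the clamp's base, more than 50 mm (z of jar in the frame of clamp above 0.062 m), for 0.1 s.
At the end, for the whole second after the job is handed in: The jar from the clamp stands upright (within 0.12 rad) and at rest on the floor of the tray with the other spice jar (underside lower than 10 mm above the worktop, its centre within 85 mm along and 40 mm across of the tray's centre), released; the jaw is still at least 35 mm open (x of jar in the frame of tray_jars between -0.085 and 0.085 m and y of jar in the frame of tray_jars between -0.04 and 0.04 m and height (world z) of jar below 0.01 m and angle between jar's own z axis and vertical below 0.12 rad and linear speed of jar below 0.02 m/s and contact force between jar and the fingers below 0.1 N and value of joint jaw above 0.035 m); the robot touches nothing.
It fails at once if the jar is raised more than 30 mm while the jaw is less than 25 mm open (z of jar in the frame of clamp above 0.042 m and value of joint jaw below 0.025 m and horizontal distance between jar and clamp below 0.05 m).
It fails at once if the other jar is moved more than 30 mm or tipped over (distance of other_jar from where it was at the start of the episode above 0.03 m or angle between other_jar's own z axis and vertical above 0.4 rad).
It fails at once if the tin is moved more than 30 mm or tipped over (distance of tin from where it was at the start of the episode above 0.03 m or angle between tin's own z axis and vertical above 0.4 rad).
It fails at once if the timer is moved more than 30 mm or tipped over (distance of timer from where it was at the start of the episode above 0.03 m or angle between timer's own z axis and vertical above 0.4 rad).
It also fails if it takes over 45 s, if anything falls off the work surface, if the arm or the gripper's body presses on something with over 40 N, if the wrist force passes 120 N, or if a joint passes its speed limit or range.

## Working session

There is one attempt and no reset: what is moved stays moved. The work goes in short steps, Python scripts to look and compute and a tool call to move; the robot and the scene stay as the last step left them, time stands still between calls to the robot, and variables do not carry over. Pictures are saved under pics/ and viewed, at most 10 in all, crops included, and the job is handed in when it is done.

Besides the shell and the picture viewer there is one more tool, called after ">>>" by a JSON object that holds its "method" and its "body", one argument or row to a line. drive_tool: Moves the arm, as the interface text tells. Scaled input: -1 to 1 covers 200 mm each way for a shift and 30 degrees each way for a turn. Its arguments: {"type":"object","properties":{"deltas":{"type":"array"},"newtons":{"type":"number"}},"required":["deltas"]}

```bash
mkdir -p pics; cat > h.py <<'E'
import numpy as np, cv2
from cell import telemetry, eyes, order
def K(f):
    fl=240/np.tan(np.radians(f["vertical_fov"])/2); return fl,f["cx"],f["cy"]
def ray(f,px):
    fl,cx,cy=K(f); T=np.linalg.inv(np.array(f["extrinsics"]))
    d=T[:3,:3]@np.array([(px[0]-cx)/fl,-(px[1]-cy)/fl,-1]); return T[:3,3],d
def cloud(f):
    fl,cx,cy=K(f); T=np.linalg.inv(np.array(f["extrinsics"])); z=f["depth"]
    v,u=np.mgrid[:480,:640]; P=np.stack([(u-cx)/fl*z,-(v-cy)/fl*z,-z],-1)
    return P@T[:3,:3].T+T[:3,3]
def at_z(f,px,z):
    o,d=ray(f,px); return o+d*(z-o[2])/d[2]
def tri(fa,pa,fb,pb):
    A=[];b=[]
    for f,p in((fa,pa),(fb,pb)):
        o,d=ray(f,p); d/=np.linalg.norm(d); M=np.eye(3)-np.outer(d,d); A.append(M); b.append(M@o)
    x=np.linalg.solve(sum(A),sum(b)); return x,[np.linalg.norm(M@x-c) for M,c in zip(A,b)]
E
python3 - <<'E'
from h import *
np.set_printoptions(precision=3,suppress=True)
F={}
for c in("scene","top"):
    f=eyes.grab_frame(c);F[c]=f;cv2.imwrite(f"pics/{c}0.png",f["img"]);print(c,{k:v for k,v in f.items() if k not in("img","depth")})
for l in("clamp","jaw_grip","jar","tray_jars","tray_jars_free","other_jar","tin"):
    for c in F:
        print(l,c,[(round(m["conf"],2),np.round(m["centre"]).tolist(),) for m in eyes.mark_of(c,l)[:4]])
print(telemetry.read_state())
E
```

```text
scene {'vertical_fov': 54.46678993379886, 'cx': 316.1524966281383, 'cy': 241.61477661358433, 'extrinsics': array([[ 0.58 , -0.815,  0.017, -0.376],
       [ 0.348,  0.266,  0.899, -0.296],
       [-0.737, -0.515,  0.437, -0.473],
       [ 0.   ,  0.   ,  0.   ,  1.   ]])}
top {'vertical_fov': 43.33451862695754, 'cx': 316.1391413646185, 'cy': 237.18049966101574, 'extrinsics': array([[ 0.007, -1.   ,  0.007, -0.042],
       [ 0.997,  0.007,  0.08 , -0.607],
       [-0.08 ,  0.007,  0.997, -1.126],
       [ 0.   ,  0.   ,  0.   ,  1.   ]])}
clamp scene [(0.65, [262.0, 274.0])]
clamp top [(0.92, [251.0, 246.0])]
jaw_grip scene []
jaw_grip top [(0.75, [195.0, 223.0])]
jar scene []
jar top [(0.97, [249.0, 244.0]), (0.88, [250.0, 314.0])]
tray_jars scene [(0.94, [408.0, 314.0])]
tray_jars top [(0.7, [250.0, 244.0]), (0.61, [405.0, 223.0])]
tray_jars_free scene [(0.78, [381.0, 305.0])]
tray_jars_free top [(0.75, [381.0, 227.0])]
other_jar scene [(0.42, [382.0, 306.0])]
other_jar top [(0.83, [430.0, 228.0])]
tin scene [(0.78, [388.0, 377.0])]
tin top [(0.67, [435.0, 318.0])]
{'time': 0.8, 'joint_positions': array([ 1.04 ,  0.491,  1.559,  0.   ,  1.092, -0.106]), 'joint_velocities': array([-0.001,  0.   ,  0.002, -0.   ,  0.   ,  0.001]), 'effort': array([ -0.   , -61.241, -25.84 ,   0.069,   0.045,  -0.   ]), 'eef_pos': array([0.258, 0.569, 0.226]), 'orientation': array([0.211, 0.978, 0.   , 0.   ]), 'contact_force': array([ 0.225, -0.608, -0.159]), 'moment': array([ 0.055,  0.056, -0.027]), 'grip_force': 0.0, 'finger_gap': 0.999664440992746}
```

View pics/scene0.png

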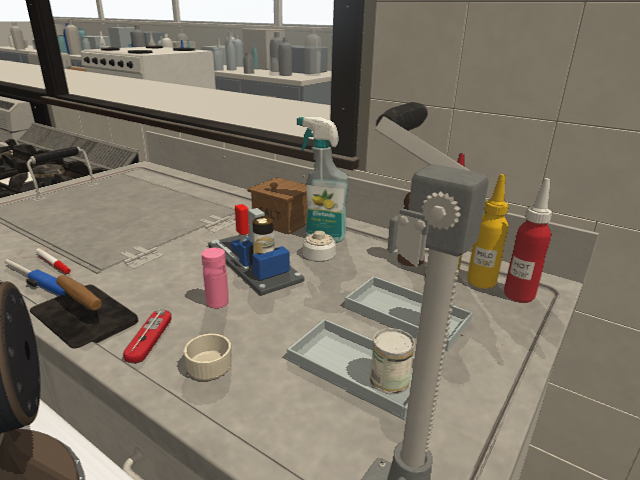

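View pics/top0.png

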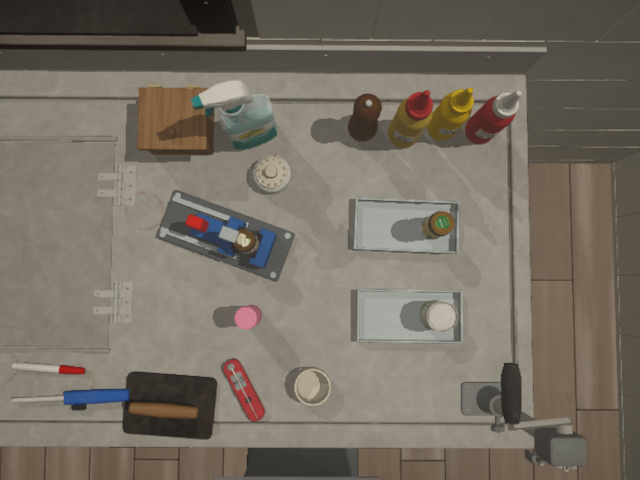

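The scene view shows the clamp's red grip at about (241,219), the capped jar at (263,237), the pink look-alike at (215,278), the far tray at (408,310) and the tin in the near tray. The top view shows:

- **Grip and jar:** the grip is at (196,223) and the jar in the clamp is at (246,241). The pink one at (247,317) isn't meant.
- **Trays:** the far tray at (405,226) holds the green-label jar at (438,224), so it is the target. The near tray at (410,316) holds the tin.
- **Timer:** it is at (271,174).

Next I'll measure, and confirm with one enlarged crop.

```bash
python3 - <<'E'
from h import *
np.set_printoptions(precision=4,suppress=True)
F={c:eyes.grab_frame(c) for c in("scene","top")}
C={c:cloud(F[c]) for c in F}
a=cv2.resize(F["top"]["img"][180:290,150:300],(600,440),interpolation=cv2.INTER_CUBIC)
cv2.imwrite("pics/crop1.png",a)
t=C["top"];img=F["top"]["img"].astype(int)
# surface check
for p in((300,280),(480,270),(330,150)): print("surf",p,t[p[1],p[0]])
red=lambda c,r:[(lambda i:(i[...,2]>140)&(i[...,1]<70)&(i[...,0]<70))(F[c]["img"])[r]]
def redpts(c,u0,u1,v0,v1):
    i=F[c]["img"][v0:v1,u0:u1].astype(int); m=(i[...,2]>110)&(i[...,1]<80)&(i[...,0]<80)
    v,u=np.nonzero(m); return np.stack([u+u0,v+v0],1)
rt=redpts("top",175,215,205,240); rs=redpts("scene",230,252,198,240)
for n,r in(("top",rt),("scene",rs)):
    P=C[n][r[:,1],r[:,0]]; print(n,len(r),r.min(0),r.max(0),"med",np.median(P,0),"min",P.min(0),"max",P.max(0))
P=t[rt[:,1],rt[:,0]]; m=P[:,2]>0.105
print("grip rect top",cv2.minAreaRect(P[m][:,:2].astype(np.float32)),m.sum(),np.median(P[m],0))
# jar/other jar/clamp/tray by silhouettes
for c in F:
  for l in("jar","other_jar","tray_jars","clamp","tin","jaw_grip"):
    for s in eyes.silhouettes(c,l)[:2]:
        Q=C[c][s["region"]]; Q=Q[np.isfinite(Q).all(1)]
        zt=np.percentile(Q[:,2],97); T=Q[Q[:,2]>zt-.004]
        r=cv2.minAreaRect(Q[:,:2].astype(np.float32)); 
        print(c,l,round(s["conf"],2),np.round(s["centre"]),len(Q),"z",np.percentile(Q[:,2],[3,50,97]),"topmid",(T.min(0)+T.max(0))[:2]/2,T.max(0)[:2]-T.min(0)[:2],"rect",np.round(r[0],3),np.round(r[1],3),round(r[2],1))
E
```

```text
surf (300, 280) [ 0.5264 -0.0077 -0.0017]
surf (480, 270) [ 0.548  -0.3568  0.0002]
surf (330, 150) [ 0.7816 -0.0645  0.0018]
top 258 [185 214] [208 230] med [0.6254 0.1731 0.1141] min [ 0.516  -0.0304  0.0068] max [0.6524 0.2151 1.1713]
scene 364 [235 204] [249 234] med [0.6198 0.1706 0.0917] min [-0.0282 -0.4715 -0.0012] max [0.7722 0.349  0.4792]
grip rect top ((0.5793126821517944, 0.07737334072589874), (0.2489800900220871, 0.02189972810447216), 64.60372161865234) 202 [0.6256 0.1753 0.1148]
scene jar 0.92 [261. 231.] 739 z [0.0564 0.0918 0.1176] topmid [ 0.2941 -0.1798] [0.6446 0.5833] rect [ 0.366 -0.104] [1.078 0.044] 40.6
scene jar 0.82 [220. 273.] 1383 z [0.0053 0.0619 0.1053] topmid [ 0.2257 -0.1822] [0.5079 0.5787] rect [ 0.276 -0.105] [0.952 0.051] 47.2
scene tray_jars 0.71 [394. 309.] 3396 z [0.0019 0.0052 0.022 ] topmid [ 0.3289 -0.289 ] [0.7142 0.365 ] rect [ 0.326 -0.278] [0.777 0.217] 13.0
scene tray_jars 0.24 [251. 259.] 3511 z [0.0044 0.0269 0.1243] topmid [ 0.2952 -0.1672] [0.6468 0.6085] rect [ 0.428 -0.077] [1.192 0.178] 49.3
scene clamp 0.97 [250. 262.] 3429 z [0
[... 768 characters left out ...]
0.043 0.287] 31.1
top tray_jars 0.88 [398. 225.] 4772 z [-0.0013  0.0035  0.0226] topmid [ 0.6003 -0.1716] [0.1685 0.2825] rect [ 0.622 -0.166] [0.145 0.312] 13.0
top clamp 0.66 [223. 236.] 6287 z [0.0061 0.0128 0.1256] topmid [0.5722 0.0708] [0.1124 0.2024] rect [0.602 0.108] [0.319 0.104] 69.9
top tin 0.94 [437. 313.] 984 z [0.0097 0.0716 0.077 ] topmid [ 0.4749 -0.1619] [0.0822 0.2631] rect [ 0.494 -0.174] [0.286 0.057] 70.1
top tin 0.22 [219. 231.] 1501 z [0.0114 0.0576 0.1289] topmid [0.5669 0.0503] [0.1018 0.1613] rect [0.596 0.086] [0.272 0.075] 71.0
top jaw_grip 0.95 [218. 234.] 1575 z [0.0115 0.0575 0.1287] topmid [0.5669 0.0503] [0.1018 0.1613] rect [0.59  0.085] [0.273 0.076] 63.5
```

View pics/crop1.png

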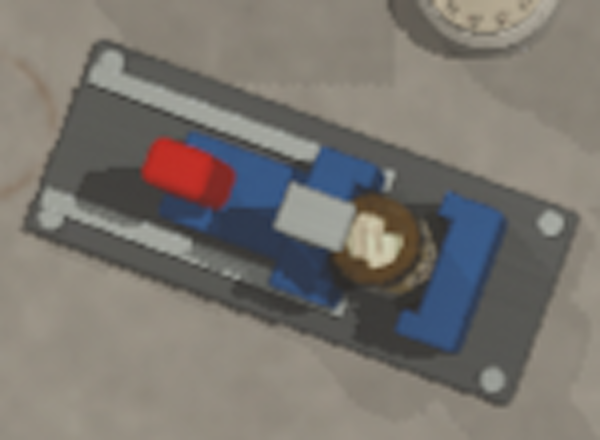

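The crop confirms the target: the red grip is at crop (180,170), the lip at (315,215), and the dark-capped jar sits under the lip at (378,243). The clamp's long axis is tilted. Now a robust fit with outliers removed.

```bash
cat >> h.py <<'E'
def box(P,lo,hi):
    return P[((P>lo)&(P<hi)).all(-1)]
def rect(P):
    P=P[:,:2].astype(np.float32)
    from scipy.spatial import cKDTree
    n=np.array([len(x) for x in cKDTree(P).query_ball_point(P,.005)]); P=P[n>=5]
    return [np.round(x,4) for x in cv2.minAreaRect(P)]
E
python3 - <<'E'
from h import *
np.set_printoptions(precision=4,suppress=True)
F={c:eyes.grab_frame(c) for c in("scene","top")}
C={c:cloud(F[c]) for c in F}
cl=[max(eyes.silhouettes("top","clamp"),key=lambda s:s["conf"])["region"]][0]
Q=box(C["top"][cl],[.4,-.05,.004],[.8,.3,.018]);print("plate",rect(Q),len(Q))
for c in F:
    i=F[c]["img"].astype(int); red=(i[...,2]>110)&(i[...,1]<80)&(i[...,0]<80)
    R=box(C[c][red],[.55,.1,.05],[.7,.25,.13]); print(c,"red",R.min(0),R.max(0))
    T=R[R[:,2]>.110]; print("  top face",rect(T),len(T),"z",np.median(T[:,2]))
    J=box(C[c],[.55,.04,.105],[.65,.14,.1255]); print(c,"cap+lip",rect(J),len(J),np.percentile(J[:,2],[5,50,95]))
    L=box(C[c],[.55,.04,.1255],[.67,.16,.14]); print(c,"lip",rect(L),len(L),np.median(L,0)) if len(L)>10 else 0
    O=box(C[c],[.55,-.35,.1],[.72,-.2,.12]); print(c,"other",rect(O),len(O),np.median(O[:,2])) if len(O)>10 else 0
for n,lo,hi in(("far",.53,.74),("near",.36,.545)):
    W=box(C["top"],[lo,-.36,.014],[hi,-.05,.027]); print("rim",n,rect(W),len(W))
    W=box(C["top"],[lo,-.36,.001],[hi,-.05,.007]); print("z",np.median(W[:,2]))
# two-view jar cap: lower-edge independent - marks
for l in("clamp","jaw_grip","jar","tray_jars","tray_jars_free"):
    a=eyes.mark_of("scene",l);b=eyes.mark_of("top",l)
    for x in a[:2]:
        for y in b[:2]:
            p,e=tri(F["scene"],x["centre"],F["top"],y["centre"])
            if max(e)<.015: print(l,x["conf"],y["conf"],p,np.array(e))
E
```

```text
plate [array([0.6119, 0.137 ]), array([0.25  , 0.0998]), np.float64(70.112)] 3907
scene red [0.601  0.1358 0.0565] [0.635  0.1971 0.1241]
  top face [array([0.6247, 0.1779]), array([0.0257, 0.0204]), np.float64(64.4851)] 75 z 0.11508248432777007
scene cap+lip [array([0.5922, 0.1016]), array([0.0395, 0.0598]), np.float64(18.6693)] 317 [0.1062 0.116  0.1237]
scene lip [array([0.6046, 0.1166]), array([0.0316, 0.0215]), np.float64(67.976)] 76 [0.6033 0.1147 0.1279]
top red [0.6134 0.1603 0.0643] [0.6383 0.1922 0.1208]
  top face [array([0.6262, 0.1765]), array([0.0297, 0.021 ]), np.float64(71.552)] 191 z 0.1147267230126352
top cap+lip [array([0.6   , 0.0974]), array([0.0587, 0.0397]), np.float64(54.7473)] 431 [0.1119 0.1161 0.1248]
top lip [array([0.6038, 0.1141]), array([0.0312, 0.0212]), np.float64(69.7577)] 169 [0.6039 0.1137 0.1276]
top other [array([ 0.6283, -0.2609]), array([0.0425, 0.043 ]), np.float64(59.1447)] 482 0.10847172648680581
rim far [array([ 0.6325, -0.2116]), array([0.2006, 0.1007]), np.float64(88.0461)] 767
z 0.0026656786682337508
rim near [array([ 0.4596, -0.2164]), array([0.2006, 0.1001]), np.float64(89.6032)] 799
z 0.002770835066608801
clamp 0.62 0.83 [0.5875 0.0904 0.0098] [0.0054 0.0054]
jaw_grip 0.88 0.97 [0.6268 0.1823 0.1007] [0.0001 0.0001]
jar 0.56 0.61 [ 0.4623  0.0869 -0.0007] [0.0049 0.0049]
jar 0.32 0.73 [ 0.5969  0.1017 -0.0014] [0.0004 0.0004]
tray_jars 0.73 0.83 [ 0.6339 -0.2117  0.0052] [0.0033 0.0033]
tray_jars_free 0.61 0.82 [ 0.6273 -0.1669  0.0112] [0.0036 0.0036]
```

```bash
cat >> h.py <<'E'
from scipy.spatial.transform import Rotation as R_
def plan(p,ydir=None,q=None,pos=None):
    s=telemetry.read_state(); R=R_.from_quat(s["orientation"]).as_matrix()
    d=R.T@(np.array(p)-s["eef_pos"])/.2; a=0
    if ydir is not None:
        l=R.T@np.array([*ydir,0]); l=l if l[1]>0 or True else -l
        a=np.degrees(np.arctan2(-l[0],l[1])); a=(a+90)%180-90
    print("t",round(s["time"],2),"pos",s["eef_pos"].round(4),"d",d.round(4),"spin deg",round(a,2),"spin",round(a/30,3),"j6",s["joint_positions"][5].round(2),"f",s["contact_force"].round(1))
E
python3 -c "
from h import *
plan([.6258,.1755,.22],[.94,-.34])"
```

```text
t 2.15 pos [0.2576 0.5695 0.2257] d [-2.4894 -1.0362  0.0283] spin deg 85.55 spin 2.852 j6 -0.11 f [-0.7 -0.1 -0.4]
```

>>> {"method": "drive_tool", "body": {
  "deltas": [
    [0, [-1, -0.4, 0], 1],
    [0, [-1, -0.4, 0], 1],
    [0, [-1, -0.4, 0], 1],
    [0, [-1, -0.4, 0], 1],
    [0, [-1, -0.4, 0], 1],
    [0, [-1, -0.4, 0], 1]
  ]
}}

```text
time: 2.75
eef_pos: [0.4083, 0.4127, 0.2257]
orientation: [0.458, 0.889, 0.0, 0.0]
contact_force: [0.7, -0.1, 0.6]
finger_gap: 1.003
grip_force: 0.0
```

```bash
python3 -c "
from h import *
plan([.6258,.1755,.22],[.94,-.34])"
```

```text
t 2.75 pos [0.4083 0.4127 0.2257] d [-1.5973  0.196   0.0287] spin deg 55.4 spin 1.847 j6 0.06 f [ 0.7 -0.1  0.6]
```

>>> {"method": "drive_tool", "body": {
  "deltas": [
    [0, [-0.8, 0.1, 0], 0.93],
    [0, [-0.8, 0.1, 0], 0.93],
    [0, [-0.8, 0.1, 0], 0.93],
    [0, [-0.8, 0.1, 0], 0.93],
    [0, [-0.8, 0.1, 0], 0.93]
  ]
}}

```text
time: 3.25
eef_pos: [0.5167, 0.2957, 0.2254]
orientation: [0.658, 0.753, -0.0, -0.0]
contact_force: [0.1, 0.2, -0.2]
finger_gap: 0.995
grip_force: 0.0
```

```bash
python3 -c "
from h import *
plan([.6258,.1755,.22],[.94,-.34])"
```

```text
t 3.25 pos [0.5167 0.2957 0.2254] d [-0.669   0.4599  0.0268] spin deg 27.6 spin 0.92 j6 0.27 f [ 0.1  0.2 -0.2]
```

>>> {"method": "drive_tool", "body": {
  "deltas": [
    [0, [-0.67, 0.46, 0], 0.92],
    [0, [-0.67, 0.46, 0], 0.92],
    [0, [-0.67, 0.46, 0], 0.92],
    [0, [-0.67, 0.46, 0], 0.92],
    [0, [-0.67, 0.46, 0], 0.92],
    [0, [-0.67, 0.46, 0], 0.92]
  ]
}}

```text
time: 3.85
eef_pos: [0.6243, 0.1776, 0.2255]
orientation: [0.817, 0.577, -0.0, -0.0]
contact_force: [0.1, 0.4, 0.6]
finger_gap: 1.002
grip_force: 0.0
```

```bash
python3 -c "
from h import *
plan([.6258,.1755,.092],[.94,-.34])
f=eyes.grab_frame('top');g=eyes.grab_frame('scene')
cv2.imwrite('pics/chk1.png',np.vstack([cv2.resize(f['img'][150:300,120:320],(400,300)),cv2.resize(g['img'][130:280,160:360],(400,300))]))"
```

```text
t 3.85 pos [0.6243 0.1776 0.2255] d [-0.0074  0.0113  0.6676] spin deg 0.31 spin 0.01 j6 0.52 f [0.1 0.4 0.6]
```

View pics/chk1.png

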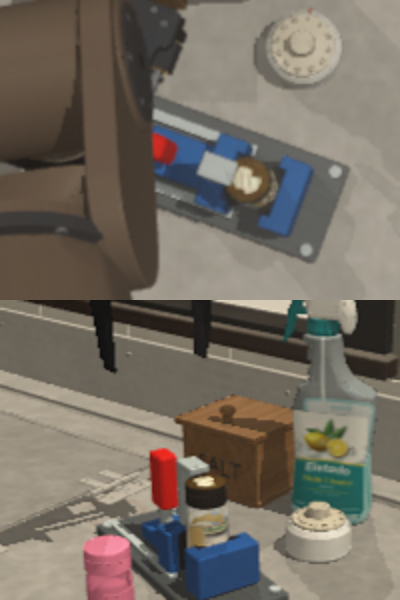

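The composite shows the two fingers above the grip in the scene half, at (105,340) and (200,330), straddling the red grip at (163,478). Descending to pinch.

>>> {"method": "drive_tool", "body": {
  "deltas": [
    [0, [-0.007, 0.01, 0.2], 0.01],
    [0, [-0.007, 0.01, 0.4], 0.01],
    [0, [-0.007, 0.01, 0.55], 0.01],
    [0, [-0.007, 0.01, 0.667], 0.01],
    [0, [-0.007, 0.01, 0.667], 0.01],
    [0.6, [-0.007, 0.01, 0.667], 0.01],
    [0.9, [-0.007, 0.01, 0.667], 0.01],
    [0.9, [-0.007, 0.01, 0.667], 0.01],
    [0.9, [-0.007, 0.01, 0.667], 0.01],
    [0.9, [-0.007, 0.01, 0.667], 0.01],
    [0.9, [-0.007, 0.01, 0.667], 0.01],
    [0.9, [-0.007, 0.01, 0.667], 0.01]
  ],
  "newtons": 30
}}

```text
time: 5.15
eef_pos: [0.627, 0.1734, 0.0923]
orientation: [0.82, 0.573, 0.0, -0.0]
contact_force: [-0.6, -0.6, 0.5]
finger_gap: 0.472
grip_force: 0.0
```

```bash
python3 -c "
from h import *
s=telemetry.read_state();p=s['eef_pos'];print(s['grip_force'],s['finger_gap'],s['moment'])
plan([p[0]+.34*.057,p[1]+.94*.057,p[2]],[.94,-.34])"
```

```text
0.0 0.4721239881651009 [-0.08661608  0.06956401 -0.010682  ]
t 5.15 pos [0.627  0.1734 0.0923] d [ 0.2849 -0.0013  0.    ] spin deg -0.26 spin -0.009 j6 0.52 f [-0.6 -0.6  0.5]
```

>>> {"method": "drive_tool", "body": {
  "deltas": [
    [0.9, [0, 0, 0], 0],
    [0.9, [0, 0, 0], 0],
    [0.9, [0, 0, 0], 0],
    [0.9, [0, 0, 0], 0],
    [0.9, [0, 0, 0], 0],
    [0.9, [0, 0, 0], 0],
    [0.9, [0, 0, 0], 0]
  ]
}}

```text
time: 5.85
eef_pos: [0.6257, 0.1739, 0.0921]
orientation: [0.82, 0.573, -0.001, -0.001]
contact_force: [-7.0, 2.6, 3.5]
finger_gap: 0.231
grip_force: 30.0
```

>>> {"method": "drive_tool", "body": {
  "deltas": [
    [0.9, [0.03, 0, 0], 0],
    [0.9, [0.06, 0, 0], 0],
    [0.9, [0.09, 0, 0], 0],
    [0.9, [0.12, 0, 0], 0],
    [0.9, [0.15, 0, 0], 0],
    [0.9, [0.18, 0, 0], 0],
    [0.9, [0.21, 0, 0], 0],
    [0.9, [0.24, 0, 0], 0],
    [0.9, [0.265, 0, 0], 0],
    [0.9, [0.275, 0, 0], 0],
    [0.9, [0.275, 0, 0], 0],
    [0.9, [0.275, 0, 0], 0]
  ]
}}

```text
time: 7.05
eef_pos: [0.6436, 0.2236, 0.0921]
orientation: [0.82, 0.573, -0.003, -0.0]
contact_force: [-14.2, -9.7, 8.0]
finger_gap: 0.23
grip_force: 30.0
```

>>> {"method": "drive_tool", "body": {
  "deltas": [
    [0, [0.265, 0, 0], 0],
    [0, [0.265, 0, 0], 0],
    [0, [0.265, 0, 0], 0],
    [0, [0.265, 0, 0], 0],
    [0, [0.265, 0, 0], 0],
    [0, [0.265, 0, -0.2], 0],
    [0, [0.265, 0, -0.4], 0],
    [0, [0.265, 0, -0.6], 0],
    [0, [0.265, 0, -0.6], 0]
  ]
}}

```text
time: 7.95
eef_pos: [0.6659, 0.2746, 0.2188]
orientation: [0.82, 0.572, 0.004, 0.001]
contact_force: [1.0, -0.8, 0.6]
finger_gap: 0.928
grip_force: 0.0
```

```bash
python3 - <<'E'
from h import *
np.set_printoptions(precision=4,suppress=True)
plan([.5949,.09,.086],[.94,-.34])
F={c:eyes.grab_frame(c) for c in("scene","top")}
C={c:cloud(F[c]) for c in F}
cv2.imwrite('pics/chk2.png',np.vstack([cv2.resize(F['top']['img'][150:300,120:320],(400,300)),cv2.resize(F['scene']['img'][130:280,160:360],(400,300))]))
u=np.array([.34,.94]);o=np.array([.5949,.09])
for c in F:
    J=box(C[c],[.55,.04,.09],[.65,.125,.125]); print(c,"cap",rect(J),len(J),np.percentile(J[:,2],[5,50,95]))
    i=F[c]["img"].astype(int); red=(i[...,2]>110)&(i[...,1]<80)&(i[...,0]<80)
    R=box(C[c][red],[.55,.1,.05],[.75,.3,.13])
    if len(R)>10:
        T=R[R[:,2]>.108]; print("grip along y",((T[:,:2]-o)@u).min(),((T[:,:2]-o)@u).max(),len(T))
E
```

```text
t 7.95 pos [0.6659 0.2746 0.2188] d [-0.9928 -0.0198  0.6579] spin deg -0.3 spin -0.01 j6 0.65 f [ 1.  -0.8  0.6]
scene cap [array([0.5938, 0.0913]), array([0.0387, 0.0376]), np.float64(88.289)] 372 [0.0917 0.1099 0.1171]
grip along y 0.13212685730245768 0.15837949175122992 76
top cap [array([0.5946, 0.0888]), array([0.0387, 0.039 ]), np.float64(89.4763)] 435 [0.1087 0.1156 0.1188]
grip along y 0.12870676887278276 0.15963312068841148 203
```

View pics/chk2.png

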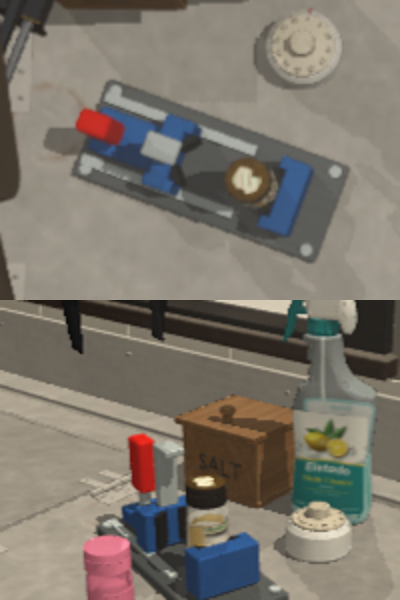

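The jaw is fully open, with the grip centred at about 144.5 mm, so roughly 54.5 mm of travel. The jar still stands: its cap is at (250,182) in the top half. In my release call I repeated the pull shift by mistake, so the tool moved another 53 mm outward. That did no harm. Next I go above the jar.

>>> {"method": "drive_tool", "body": {
  "deltas": [
    [0, [-0.25, -0.01, 0], 0],
    [0, [-0.5, -0.015, 0], 0],
    [0, [-0.75, -0.02, 0], 0],
    [0, [-0.99, -0.02, 0], -0.01],
    [0, [-0.99, -0.02, 0], -0.01],
    [0, [-0.99, -0.02, 0], -0.01],
    [0, [-0.99, -0.02, 0], -0.01]
  ]
}}

```text
time: 8.75
eef_pos: [0.5923, 0.0908, 0.2115]
orientation: [0.818, 0.575, -0.0, -0.0]
contact_force: [-0.3, 0.0, -0.2]
finger_gap: 0.997
grip_force: 0.0
```

```bash
python3 -c "
from h import *
plan([.5945,.0895,.081],[.94,-.34])"
```

```text
t 8.75 pos [0.5923 0.0908 0.2115] d [-0.0024  0.0133  0.6522] spin deg 0.05 spin 0.002 j6 0.39 f [-0.3  0.  -0.2]
```

>>> {"method": "drive_tool", "body": {
  "deltas": [
    [0, [-0.002, 0.013, 0.2], 0],
    [0, [-0.002, 0.013, 0.4], 0],
    [0, [-0.002, 0.013, 0.55], 0],
    [0, [-0.002, 0.013, 0.65], 0],
    [0, [-0.002, 0.013, 0.65], 0],
    [0.85, [-0.002, 0.013, 0.65], 0],
    [0.85, [-0.002, 0.013, 0.65], 0],
    [0.85, [-0.002, 0.013, 0.65], 0],
    [0.85, [-0.002, 0.013, 0.65], 0],
    [0.85, [-0.002, 0.013, 0.65], 0],
    [0.85, [-0.002, 0.013, 0.65], 0],
    [0.85, [-0.002, 0.013, 0.65], 0],
    [0.85, [-0.002, 0.013, 0.65], 0],
    [0.85, [-0.002, 0.013, 0.65], 0],
    [0.85, [-0.002, 0.013, 0.65], 0],
    [0.85, [-0.002, 0.013, 0.65], 0]
  ],
  "newtons": 15
}}

```text
time: 10.35
eef_pos: [0.5946, 0.0891, 0.0823]
orientation: [0.818, 0.575, 0.0, -0.0]
contact_force: [0.1, -0.5, 1.4]
finger_gap: 0.428
grip_force: 15.0
```

>>> {"method": "drive_tool", "body": {
  "deltas": [
    [0.85, [0, 0, -0.05], 0],
    [0.85, [0, 0, -0.15], 0],
    [0.85, [0, 0, -0.3], 0],
    [0.85, [0, 0, -0.45], 0],
    [0.85, [0, 0, -0.6], 0],
    [0.85, [0, 0, -0.65], 0],
    [0.85, [0, 0, -0.65], 0],
    [0.85, [0, 0, -0.65], 0]
  ]
}}

```text
time: 11.15
eef_pos: [0.594, 0.0891, 0.2111]
orientation: [0.818, 0.575, -0.001, -0.0]
contact_force: [-0.0, -0.0, -1.6]
finger_gap: 0.428
grip_force: 15.0
```

```bash
python3 -c "
from h import *
s=telemetry.read_state();print(s['grip_force'],s['finger_gap'])
plan([.634,-.164,.21],[1,-.034])
f=eyes.grab_frame('scene');eyes.grab_frame('top');C=cloud(f)
cv2.imwrite('pics/chk3.png',cv2.resize(f['img'][60:300,140:460],(640,480)))"
```

```text
14.989778101444244 0.428496964239387
t 11.15 pos [0.594  0.0891 0.2111] d [-1.1224  0.6174  0.0053] spin deg -17.89 spin -0.596 j6 0.39 f [-0.  -0.  -1.6]
```

View pics/chk3.png

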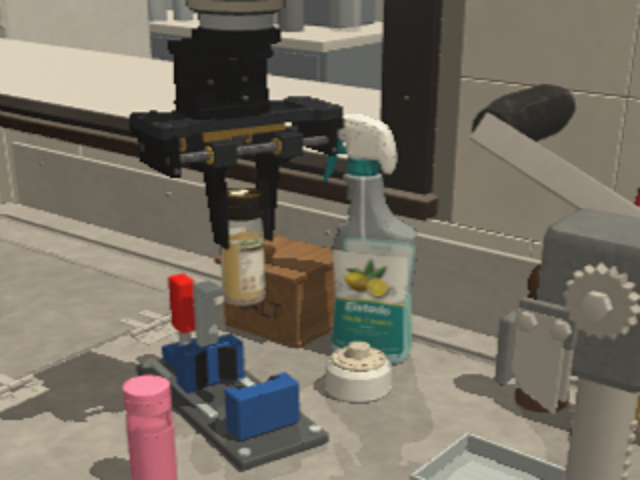

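The jar hangs upright between the fingers at (244,250), clear of the clamp. Carrying it to the far tray.

>>> {"method": "drive_tool", "body": {
  "deltas": [
    [0.85, [-0.15, 0.09, 0], -0.1],
    [0.85, [-0.35, 0.2, 0], -0.3],
    [0.85, [-0.55, 0.31, 0], -0.45],
    [0.85, [-0.75, 0.42, 0], -0.6],
    [0.85, [-0.9, 0.5, 0], -0.6],
    [0.85, [-1, 0.55, 0], -0.6],
    [0.85, [-1, 0.55, 0], -0.6],
    [0.85, [-1, 0.55, 0], -0.6]
  ]
}}

```text
time: 12.05
eef_pos: [0.6298, -0.1364, 0.2109]
orientation: [0.719, 0.695, -0.0, -0.001]
contact_force: [-0.2, 0.5, -1.2]
finger_gap: 0.426
grip_force: 15.0
```

```bash
python3 - <<'E'
from h import *
np.set_printoptions(precision=4,suppress=True)
plan([.634,-.164,.0765],[1,-.034])
f=eyes.grab_frame('scene');C=cloud(f)
J=box(C,[.55,-.2,.06],[.7,-.08,.16]); print(len(J),J.min(0) if len(J) else 0)
T=eyes.grab_frame('top'); O=box(cloud(T),[.55,-.35,.1],[.72,-.23,.12]); print("other",len(O),rect(O) if len(O)>20 else 0)
E
```

```text
t 12.05 pos [ 0.6298 -0.1364  0.2109] d [-0.1379  0.027   0.6718] spin deg 0.05 spin 0.002 j6 -0.28 f [-0.2  0.5 -1.2]
229 [ 0.6086 -0.1518  0.1412]
other 0 0
```

>>> {"method": "drive_tool", "body": {
  "deltas": [
    [0.85, [-0.138, 0.027, 0], 0],
    [0.85, [-0.138, 0.027, 0.15], 0],
    [0.85, [-0.138, 0.027, 0.3], 0],
    [0.85, [-0.138, 0.027, 0.45], 0],
    [0.85, [-0.138, 0.027, 0.57], 0],
    [0.85, [-0.138, 0.027, 0.63], 0],
    [0.85, [-0.138, 0.027, 0.65], 0],
    [0.85, [-0.138, 0.027, 0.66], 0],
    [0.85, [-0.138, 0.027, 0.67], 0],
    [0.85, [-0.138, 0.027, 0.675], 0],
    [0.85, [-0.138, 0.027, 0.675], 0],
    [0.85, [-0.138, 0.027, 0.675], 0]
  ]
}}

```text
time: 13.35
eef_pos: [0.6348, -0.1642, 0.0777]
orientation: [0.718, 0.696, 0.0, 0.0]
contact_force: [-0.5, 0.3, -0.7]
finger_gap: 0.43
grip_force: 15.0
```

```bash
python3 - <<'E'
from h import *
plan([.634,-.164,.0743],[1,-.034])
f=eyes.grab_frame('scene');cv2.imwrite('pics/chk4.png',cv2.resize(f['img'][160:360,300:520],(660,600)))
E
```

```text
t 13.35 pos [ 0.6348 -0.1642  0.0777] d [ 0.001  -0.0043  0.017 ] spin deg 0.11 spin 0.004 j6 -0.32 f [-0.5  0.3 -0.7]
```

View pics/chk4.png

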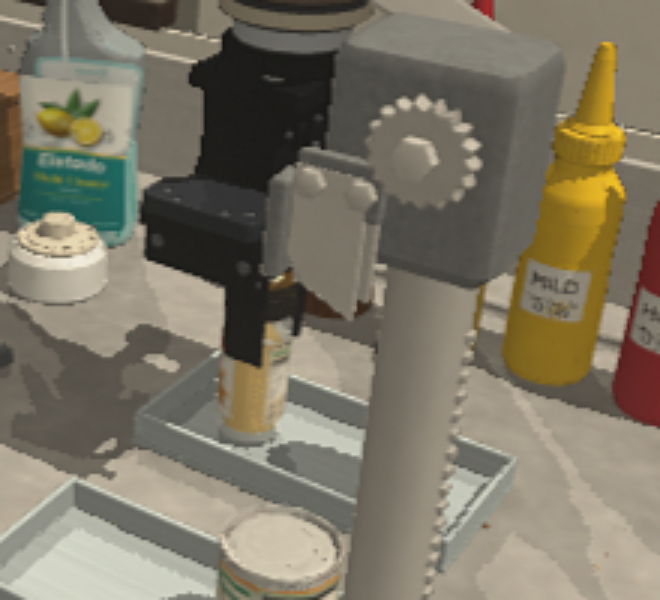

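The jar is inside the far tray's free half, with its base at about (250,435) and 3 mm above the floor. I'll lower it slowly until there is contact.

>>> {"method": "drive_tool", "body": {
  "deltas": [
    [0.85, [0, 0, 0.005], 0],
    [0.85, [0, 0, 0.01], 0],
    [0.85, [0, 0, 0.015], 0],
    [0.85, [0, 0, 0.018], 0],
    [0.85, [0, 0, 0.018], 0],
    [0.85, [0, 0, 0.018], 0]
  ]
}}

```text
time: 14.0
eef_pos: [0.6349, -0.1642, 0.0742]
orientation: [0.718, 0.696, 0.0, 0.0]
contact_force: [-1.1, -0.0, 6.1]
finger_gap: 0.428
grip_force: 15.0
```

Contact registers at about 6 N upward. Releasing and retreating straight up.

>>> {"method": "drive_tool", "body": {
  "deltas": [
    [0.4, [0, 0, 0], 0],
    [0.3, [0, 0, 0], 0],
    [0, [0, 0, 0], 0],
    [0, [0, 0, 0], 0],
    [0, [0, 0, 0], 0],
    [0, [0, 0, 0], 0],
    [0, [0, 0, 0], 0],
    [0, [0, 0, -0.1], 0],
    [0, [0, 0, -0.3], 0],
    [0, [0, 0, -0.5], 0],
    [0, [0, 0, -0.7], 0],
    [0, [0, 0, -0.8], 0],
    [0, [0, 0, -0.8], 0]
  ]
}}

```text
time: 15.3
eef_pos: [0.6356, -0.1644, 0.2371]
orientation: [0.718, 0.696, 0.001, 0.002]
contact_force: [-0.3, 0.3, 0.6]
finger_gap: 1.002
grip_force: 0.0
```

>>> {"method": "drive_tool", "body": {
  "deltas": [
    [0, [0.25, 0, 0], 0],
    [0, [0.5, 0, 0], 0],
    [0, [0.75, 0, 0], 0],
    [0, [1, 0, 0], 0],
    [0, [1, 0, 0], 0],
    [0, [1, 0, 0], 0]
  ]
}}

```text
time: 15.9
eef_pos: [0.6407, 0.0368, 0.2325]
orientation: [0.718, 0.697, -0.001, -0.001]
contact_force: [0.1, 0.3, -0.6]
finger_gap: 1.002
grip_force: 0.0
```

```bash
python3 - <<'E'
from h import *
np.set_printoptions(precision=4,suppress=True)
plan([.634,-.164,.0743])
f=eyes.grab_frame('top');g=eyes.grab_frame('scene')
cv2.imwrite('pics/end.png',np.hstack([cv2.resize(f['img'][150:350,330:490],(400,500)),cv2.resize(g['img'][200:400,320:480],(400,500))]))
C=cloud(f)
for n,a,b in(("jar",-.22,-.12),("other",-.35,-.22)):
    O=box(C,[.55,a,.095],[.72,b,.12]); print(n,len(O),rect(O) if len(O)>20 else 0,np.percentile(O[:,2],[50,95]) if len(O) else 0)
J=box(cloud(g),[.58,-.21,.0],[.69,-.12,.12])
for z in(.03,.05,.07,.09): 
    s=J[abs(J[:,2]-z)<.006]; print(z,len(s),np.median(s,0) if len(s) else 0)
E
```

```text
t 15.9 pos [0.6407 0.0368 0.2325] d [-1.0045 -0.0024  0.7909] spin deg 0 spin 0.0 j6 -0.02 f [ 0.1  0.3 -0.6]
jar 415 [array([ 0.6329, -0.1618]), array([0.0386, 0.0379]), np.float64(3.3668)] [0.108  0.1114]
other 507 [array([ 0.6282, -0.2604]), array([0.0436, 0.043 ]), np.float64(12.1103)] [0.1082 0.1115]
0.03 135 [ 0.6187 -0.1672  0.0304]
0.05 137 [ 0.6193 -0.1667  0.0502]
0.07 143 [ 0.6194 -0.167   0.0699]
0.09 123 [ 0.62   -0.1676  0.0911]
```

View pics/end.png

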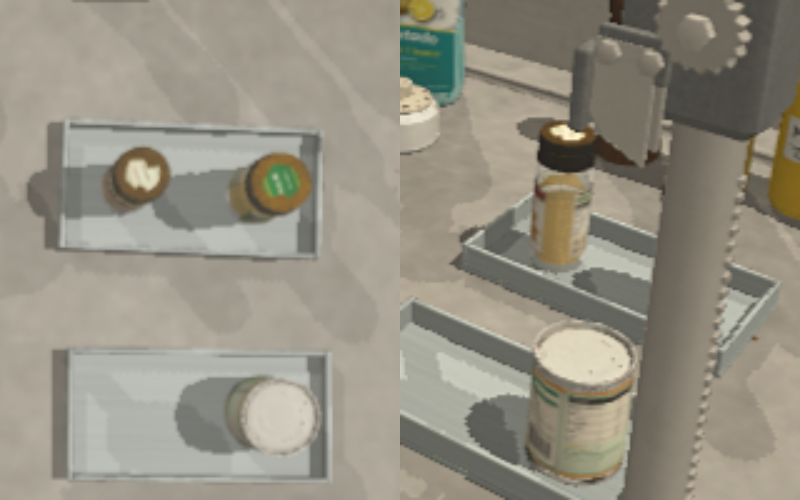

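The jar stands upright in the free half of the far tray, at (140,175) in the left half of the picture. The other jar and the tin haven't moved, and the arm is clear. Handing in.

```bash
python3 -c "
from h import *
print(order.finish_job())"
```

```text
the job is handed in; nothing more can be done
None
```

The jaw was slid fully open, and the capped jar stands upright and released in the free half of the tray with the other spice jar; the job is handed in, but the hand-in returned no verdict.

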